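Unpin and open the larger hammer box

TASK

Open the larger of the two pinned beech boxes: pull its flat steel retaining pin out of the hasp staple by the upright tab and put the pin in the dark wooden tray. Then lift the lid off by its handle and lay it, handle up, in the middle of the square black rubber mat.

Things in the scene. Friction and masses are not known exactly. Their poses are not given: they have to be found in the camera images.
- box_pin_tab (a point): On the upright tab of the larger box's loose steel L-pin, 32 mm above the pin's underside. z up. Tab 10 mm thick (x), 14 wide (y), 48 high; pinch across x. Flat shaft 20 wide (x), 6 thick, reaching from 7 mm +y to 65 mm -y of this point, through a staple 37 mm away in -y. +y is the way to pull: straight, level, free after 34 mm, 48 is safe. It rests on the lid's hasp plate.
- box_lid_grip (a point): Centre of the handle bar on the larger box's lid: bar 80 mm long (y), 12 wide (x), 27 free below it; z up. Lid 110 (x) by 150 (y), its hasp plate 50 more in -x; box 50 high (the smaller, unlisted: 90 by 110, 40 high). Point 46 mm above the underside of the lid's 6 mm plug, on which it rests when laid down. 0.3 kg. Lift straight up 30 mm or more to clear the staple.
- tray: Shallow loose tray of dark wood, the only tray (0.5 kg), 100 mm (x) by 130 mm (y) outside, walls 4 mm thick and 12 mm high, inner floor 4 mm above the counter. Origin: centre of its underside, z up. The pin's shaft fits best along the tray's y.
- mat: Square black rubber mat fixed on the counter, 180 by 180 mm, 4 mm thick; its sides run along its x and y. Origin: centre of its underside on the counter, z up.
Things that resemble listed ones, but are neither listed nor needed, are in the scene too. What is shaped like the part that bears box_lid_grip but turquoise is not meant.

How it is judged:
On the way, in this order (a step that is already met when the one before it is completed fails the run):
1. the larger box's pin lies in the tray (x of box_pin_tab in the frame of tray between -0.046 and 0.046 m and y of box_pin_tab in the frame of tray between -0.061 and 0.061 m and ((z of box_pin_tab in the frame of tray below 0.046 m and angle between box_pin_tab's own z axis and vertical below 0.2 rad) or z of box_pin_tab in the frame of tray below 0.022 m)), for 0.2 s.
2. the larger box's lid lies on the mat (horizontal distance between box_lid_grip and mat below 0.06 m and z of box_lid_grip in the frame of mat between 0.04 and 0.06 m and angle between box_lid_grip's own z axis and vertical below 0.12 rad), for 0.2 s.
At the end, for the whole second after the job is handed in: The larger box's pin lies in the tray (its tab within the tray's outline, shaft flat within 11 degrees or the pin lying on its side on the tray's floor), and its lid lies handle up (within 7 degrees) on the mat, resting on it, with the handle's centre within 60 mm of the mat's centre (all of step 1 and all of step 2); the robot touches nothing.
It also fails if it takes over 61 s, if anything falls off the work surface, if the arm or the gripper's body presses on something with over 40 N, if the wrist force passes 120 N, or if a joint passes its speed limit or range.

ROBOT

A 6-joint arm with a two-finger parallel gripper is mounted at the origin on the work surface. World frame = base frame: x ahead of the robot, y to its left, z up, the work surface at z = 0. Lengths are in m, angles in rad, forces in N, time in s.
With the tool pointing down it reaches from about 0.3 to 0.775 m from the base axis. Payload 14.6 kg.
Tool frame: the origin (TCP) lies at the very end of the fingers, on their centre line; the grasp point (between the pads) lies 19 mm behind it; x points along the fingers, y is the direction in which the jaws open and shut, and the axes are right-handed (so a half turn about x gives the same grasp; the last joint's range is limited). The gripper opens to 94 mm and grips with 3 to 60 N. Pads are 16 mm wide; open, the fingers measure 119 mm over their backs; the gripper's body (75 mm by 177 mm) begins 78 mm behind the grasp point.
Start: joints at [1.164, 0.3, 1.521, -0, 1.321, -0.067], TCP at [0.183, 0.519, 0.205] pointing down, gripper open.
Joint ranges: [-3.03, 3.03], [-0.79, 2.21], [0.23, 2.52], [-1.04, 4.18], [0, 3.07], [-2.55, 2.55]. Speed limits (rad/s): [2.22, 2.22, 2.57, 3.14, 3.14, 3.14].

INTERFACE

Orientations are given as [roll, pitch, yaw] about the fixed x, y, z axes, in that order (R = Rz(yaw) Ry(pitch) Rx(roll)).
In Python, from station import ctrl, viewer, hand_in gives the robot as it stands. The module is installed in compiled form; this text tells all that it offers.
- The arm moves only by the tool play_rows, never from a script. Its argument "deltas" is a list that holds one entry, the list of rows, each a list of 7 numbers: the shift along the tool's x, y, z in mm, then the turn, a rotation vector about the tool's x, y, z in rad, then the finger opening in mm, from 0 to 94. In form: [[[dx, dy, dz, ax, ay, az, gripper], ...]]. A call has 1 to 10 rows; each row shifts and turns the commanded pose from where the row before left it, along the tool's axes as they then stand; what a row does not reach is not made up. A row lasts 1/10 s, in which the tool goes at most 50 mm and 8.59 degrees, less where a joint would pass 70% of its speed; a pose out of reach is approached as far as the arm can. A call with a gripper value outside its range is refused whole. The fingers move at their own pace and stop on an object; "grip_force" is the grip in N (left out, the last holds). Time passes only in rows, so rows that do not move let the fingers close. It gives the time, the measured TCP pose, the force and the opening at its end, in the units of the state.
- ctrl.get_obs(): the state, without advancing time (a new reading comes with each control period).
- viewer.camera(name): name is "scene" or "top" or "wrist"; returns a dict with "img" (420x560x3 uint8, red, green, blue), "fx", "fy", "cx", "cy" (pixels), "rvec" (rotation vector, rad) and "tvec" (3), from world to camera coordinates, as OpenCV has them. Camera axes: x right, y down, z forward; pixel columns grow to the right and rows downward; lengths in m; the calibration is good to about 2 mm. A picture is of the moment at which its call begins. There is no depth.
- hand_in(): hands the job in, once; it reports no verdict.
The state is a dict: "time_s": time; "qpos": joint angles; "joint_vel": joint speeds; "tau": joint torques, N m; "ee_pos": TCP position; "eef_rot": TCP orientation; "force": force on the tool from outside, world axes, zero at the start; "moment": the same for the moment, N m; "grip_width": finger opening in m.
Only numpy, scipy, OpenCV 4.12 (cv2) and the standard library are available. Lean on these libraries where they do the work, as an engineer would, in place of code of your own. Each camera call takes 0.05 s, during which the arm holds its last target.

## Working session

There is one attempt and no reset: what is moved stays moved. The work goes in short steps, Python scripts to look and compute and a tool call to move; the robot and the scene stay as the last step left them, time stands still between calls to the robot, and variables do not carry over. Pictures are saved under pics/ and viewed, and the job is handed in when it is done.

Besides the shell and the picture viewer there is one more tool, called after "Call:" as a command line: name --argument value ..., lists and objects as JSON in quotes. play_rows: Moves the arm, as the interface text tells. Its arguments: {"type":"object","properties":{"deltas":{"type":"array","items":{"type":"array","items":{"type":"array","items":{"type":"number"}}}},"grip_force":{"type":"number"}},"required":["deltas"]}

```bash
mkdir -p pics; cat > h.py <<'E'
import numpy as np, cv2
from station import ctrl, viewer
def shot(n,f):
    c=viewer.camera(n); cv2.imwrite(f'pics/{f}.png',cv2.cvtColor(c['img'],cv2.COLOR_RGB2BGR))
    np.savez(f'pics/{f}.npz',**c); return c
def load(f): return np.load(f'pics/{f}.npz')
def ray(c,u,v,z):
    R=cv2.Rodrigues(np.array(c['rvec'],float))[0]; t=np.array(c['tvec'],float).ravel()
    o=-R.T@t; d=R.T@np.array([(u-c['cx'])/c['fx'],(v-c['cy'])/c['fy'],1.])
    return o+d*(z-o[2])/d[2]
def proj(c,p):
    R=cv2.Rodrigues(np.array(c['rvec'],float))[0]
    q=R@np.array(p)+np.array(c['tvec']).ravel(); return [float(c['fx']*q[0]/q[2]+c['cx']),float(c['fy']*q[1]/q[2]+c['cy'])]
E
python3 - <<'E'
from h import *
for n in ['scene','top','wrist']:
    c=shot(n,n+'0'); R=cv2.Rodrigues(np.array(c['rvec'],float))[0]; print(n,-R.T@np.array(c['tvec']).ravel(),R[2],c['fx'])
o=ctrl.get_obs();print(o)
E
```

```text
scene [ 1.11092048 -0.39077529  0.94263821] [-0.6116422   0.31046809 -0.72766984] 497.04462888209656
top [ 0.27728801 -0.05304421  1.20011995] [ 0.11086084  0.00489915 -0.99382386] 500.4809288909311
wrist [0.11079444 0.54545611 0.38452701] [ 0.25109773 -0.0893944  -0.96382497] 301.10885349411626
{'time_s': 0.15, 'qpos': array([ 1.16441132e+00,  3.00334878e-01,  1.52142592e+00,  3.64356766e-05,
        1.32069630e+00, -6.65850435e-02]), 'joint_vel': array([ 0.00038686, -0.00116773, -0.00191607,  0.00027944, -0.00012201,
        0.00022468]), 'tau': array([ 2.46162226e-04, -5.31956863e+01, -3.52819312e+01,  7.07926461e-02,
        2.37057509e-02, -2.51035937e-05]), 'ee_pos': array([0.18322327, 0.51837803, 0.20502669]), 'eef_rot': array([-1.67818762,  1.56993116, -2.01799662]), 'force': array([ 0.27974432,  0.39260223, -0.08458452]), 'moment': array([-0.02872534,  0.01076377,  0.04113927]), 'grip_width': 0.09396975085072058}
```

View pics/scene0.png

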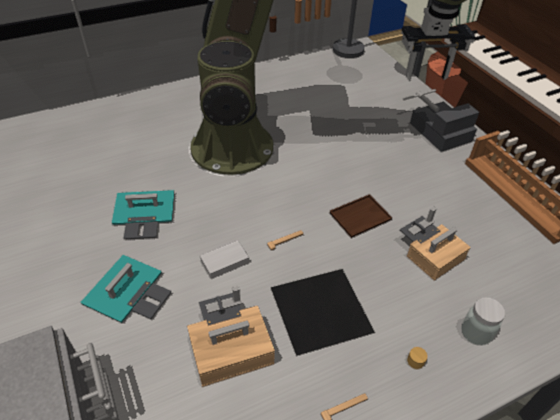

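View pics/top0.png

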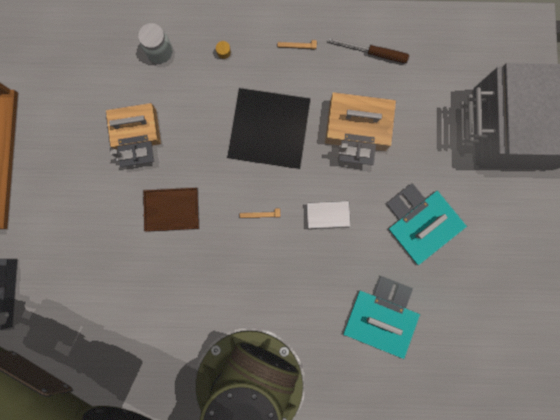

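View pics/wrist0.png

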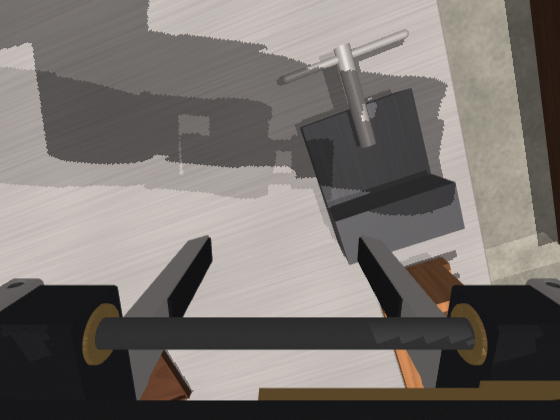

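```bash
python3 - <<'E'
from h import *
a=cv2.imread('pics/top0.png')[80:180,310:410]; b=cv2.imread('pics/scene0.png')[275:390,175:290]
cv2.imwrite('pics/crop.png',np.hstack([cv2.resize(a,(400,500),interpolation=cv2.INTER_CUBIC) if 0 else cv2.resize(a,(400,400),interpolation=cv2.INTER_CUBIC),cv2.resize(b,(400,400),interpolation=cv2.INTER_CUBIC)]))
c=load('top0')
for n,(u,v),z in [('mat',(270,128),.004),('tray',(171,209),.012),('handle',(364,116),.09),('small',(128,122),.08)]: print(n,ray(c,u,v,z))
E
```

```text
mat [ 0.60755381 -0.03570176  0.004     ]
tray [0.40261796 0.19666514 0.012     ]
handle [ 0.61585491 -0.25042656  0.09      ]
small [0.59451214 0.28973263 0.08      ]
```

View pics/crop.png

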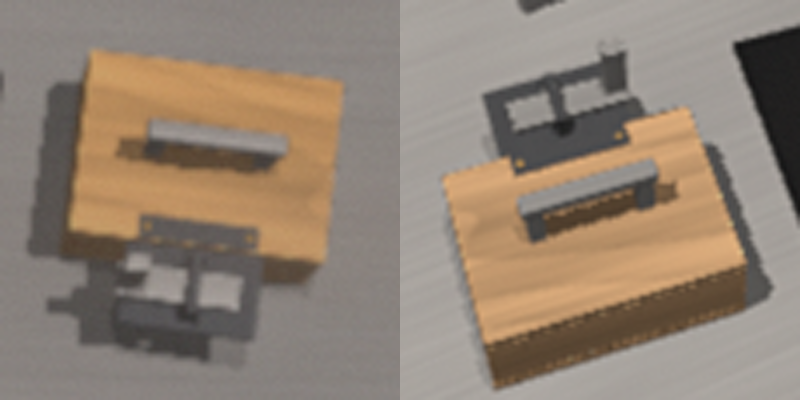

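```bash
cat >> h.py <<'E'
def RT():
    o=ctrl.get_obs(); r=o['eef_rot']
    from scipy.spatial.transform import Rotation as S
    return S.from_euler('xyz',r).as_matrix(), o['ee_pos'], o
def to(p,yaw=None):
    """yaw: world angle of the tool y axis wanted (mod pi), tool down"""
    R,e,o=RT()
    d=R.T@(np.array(p)-e)*1000
    print('delta tool mm',d.round(1),'ee',e.round(4),'yaxis ang',np.arctan2(R[1,1],R[0,1]).round(4),'xaxis',R[:,0].round(4),'q6',o['qpos'][5].round(3),'t',o['time_s'],'F',o['force'].round(1))
    if yaw is not None:
        from scipy.spatial.transform import Rotation as S
        y=np.array([np.cos(yaw),np.sin(yaw),0]); 
        for s in (1,-1):
            x=np.array([0,0,-1.]); G=np.stack([x,s*y,np.cross(x,s*y)],1)
            print(' turn rotvec tool',S.from_matrix(R.T@G).as_rotvec().round(4))
E
python3 - <<'E'
from h import *
R,e,o=RT(); print(R.round(3))
c=load('wrist0'); Rc=cv2.Rodrigues(np.array(c['rvec'],float))[0]; p=-Rc.T@c['tvec'].ravel()
print('cam in tool',R.T@(p-e),'view',R.T@Rc[2],'up',-R.T@Rc[1])
to([.5,-.2,.25],0)
t=load('top0');s=load('scene0')
hsv=cv2.cvtColor(t['img'],cv2.COLOR_RGB2HSV); g=t['img'].max(2)
# tray
for nm,m,z,roi in [('mat',(g<40),.004,(75,180,220,320)),('tray',(t['img'][...,0]<90)&(t['img'][...,0].astype(int)-t['img'][...,2]>15),.012,(175,240,135,210))]:
    M=np.zeros(g.shape,np.uint8); r=roi; M[r[0]:r[1],r[2]:r[3]]=m[r[0]:r[1],r[2]:r[3]]
    cs,_=cv2.findContours(M,0,1); k=max(cs,key=cv2.contourArea); 
    P=np.array([ray(t,u,v,z)[:2] for u,v in k[:,0].astype(float)],np.float32)
    rr=cv2.minAreaRect(P); print(nm,rr,cv2.contourArea(k))
    print(cv2.boxPoints(rr))
# bar direction
for a,b in [((347.5,114),(381.75,118))]:
    A,B=ray(t,*a,.095),ray(t,*b,.095); print(A,B,np.linalg.norm(A-B),(A-B)/np.linalg.norm(A-B))
print('tab', ray(t,344,146,.1))
E
```

```text
[[-0.     0.333  0.943]
 [-0.001  0.943 -0.333]
 [-1.    -0.001 -0.   ]]
cam in tool [-0.17949428  0.00123428 -0.07732919] view [9.63800399e-01 2.39002473e-04 2.66624706e-01] up [ 2.66624805e-01 -6.07310771e-04 -9.63800210e-01]
delta tool mm [ -44.5 -571.8  538.1] ee [0.1832 0.5184 0.205 ] yaxis ang 1.231 xaxis [-4.e-04 -8.e-04 -1.e+00] q6 -0.067 t 0.15 F [ 0.3  0.4 -0.1]
 turn rotvec tool [1.231e+00 4.000e-04 8.000e-04]
 turn rotvec tool [-1.9106e+00 -9.0000e-04  5.0000e-04]
mat ((0.6596174240112305, -0.03906551003456116), (0.1720532923936844, 0.06909031420946121), 82.33272552490234) 1013.0
[[ 0.6139034  -0.11971402]
 [ 0.682376   -0.12893206]
 [ 0.70533144  0.041583  ]
 [ 0.6368588   0.05080104]]
tray ((0.40191763639450073, 0.1980370432138443), (0.09852337092161179, 0.13021187484264374), 4.118610382080078) 2131.0
[[0.34810716 0.25943682]
 [0.3574592  0.1295612 ]
 [0.4557281  0.13663727]
 [0.4463761  0.26651287]]
[ 0.61828573 -0.2121357   0.095     ] [ 0.61043204 -0.2897287   0.095     ] 0.0779894487381832 [0.10070193 0.99491664 0.        ]
tab [ 0.54285475 -0.20381037  0.1       ]
```

Call:
play_rows --deltas '[[[-5, -30, 33, 0, 0, 0, 40], [-5, -30, 33, 0, 0, 0, 40], [-5, -30, 33, 0, 0, 0, 40], [-5, -30, 33, 0, 0, 0, 40], [-5, -30, 33, 0, 0, 0, 40], [-5, -30, 33, 0, 0, 0, 40], [-5, -30, 33, 0, 0, 0, 40], [-5, -30, 33, 0, 0, 0, 40], [-5, -30, 33, 0, 0, 0, 40], [0, -30, 33, 0, 0, 0, 40]]]'

```text
time_s: 1.15
ee_pos: [0.3951, 0.124, 0.2511]
eef_rot: [0.563, 1.57, 0.224]
force: [1.5, 1.5, -0.3]
grip_width: 0.0401
```

Call:
play_rows --deltas '[[[0, -30, 33, 0, 0, 0, 40], [0, -30, 33, 0, 0, 0, 40], [0, -30, 33, 0, 0, 0, 40], [0, -30, 33, 0, 0, 0, 40], [0, -30, 33, 0, 0, 0, 40], [0, -30, 33, 0, 0, 0, 40], [0, -30, 33, 0, 0, 0, 40], [0, -30, 33, 0, 0, 0, 40], [0, 0, 0, 0.148, 0, 0, 40], [0, 0, 0, 0.148, 0, 0, 40]]]'

```text
time_s: 2.15
ee_pos: [0.5634, -0.1897, 0.2493]
eef_rot: [-2.917, 1.569, 2.723]
force: [0.6, 0.3, 0.1]
grip_width: 0.04
```

Call:
play_rows --deltas '[[[0, 0, 0, 0.148, 0, 0, 40], [0, 0, 0, 0.148, 0, 0, 40], [0, 0, 0, 0.148, 0, 0, 40], [0, 0, 0, 0.148, 0, 0, 40], [0, 0, 0, 0.148, 0, 0, 40], [0, 0, 0, 0.148, 0, 0, 40], [0, 0, 0, 0.148, 0, 0, 40], [0, 0, 0, 0, 0, 0, 40], [0, 0, 0, 0, 0, 0, 40]]]'

```text
time_s: 3.05
ee_pos: [0.5633, -0.1885, 0.2502]
eef_rot: [-1.841, 1.57, 2.775]
force: [-0.2, -0.3, -0.7]
grip_width: 0.0399
```

```bash
python3 - <<'E'
from h import *
shot('wrist','w1'); shot('top','top1');to([.57,-.2,.25],-.1)
E
```

```text
delta tool mm [ 0.3  7.7 10.8] ee [ 0.5633 -0.1885  0.2503] yaxis ang -0.0975 xaxis [-2.e-04  1.e-04 -1.e+00] q6 -0.287 t 3.15 F [ 0.3  0.7 -0.9]
 turn rotvec tool [ 0.0025 -0.0001  0.0002]
 turn rotvec tool [-3.1391e+00 -3.0000e-04 -1.0000e-04]
```

View pics/w1.png

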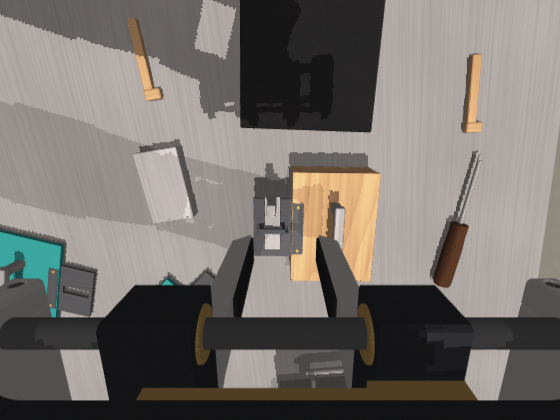

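```bash
python3 - <<'E'
from h import *
a=cv2.imread('pics/w1.png')[145:295,235:395]
cv2.imwrite('pics/c1.png',cv2.resize(a,(640,600),interpolation=cv2.INTER_CUBIC))
c=load('w1')
for p in [(.618,-.212,.095),(.610,-.290,.095),(.543,-.204,.1)]: print(proj(c,p))
E
```

```text
[332.94139549391235, 210.3125391768544]
[329.78712622560334, 271.699648243355]
[267.5370953557483, 210.8529288777993]
```

View pics/c1.png

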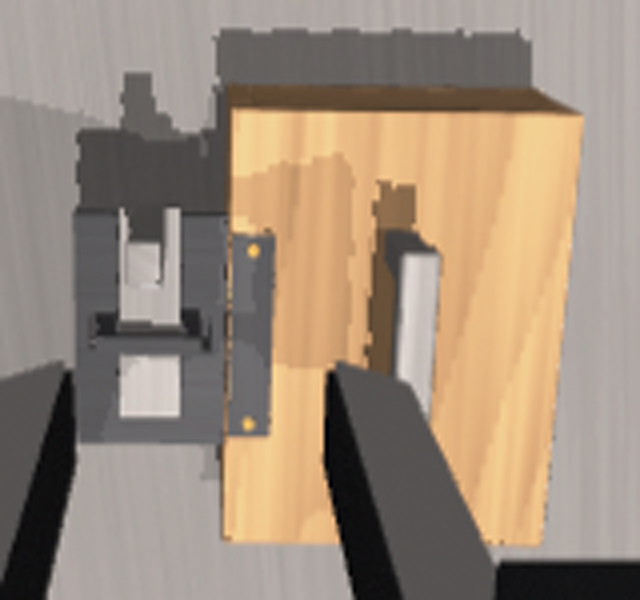

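```bash
python3 - <<'E'
from h import *
c=load('w1'); s=load('scene0'); t=load('top0')
w=lambda x,y:(235+x/4-.375,145+y/4-.375)
print('lid corners')
for p in [(230,110),(582,113),(223,540),(543,543)]: print(ray(c,*w(*p),.057).round(4))
print('plate@.055');
for p in [(75,210),(75,441)]: print(ray(c,*w(*p),.055).round(4))
print('shaft ends')
for p in [(120,209),(181,209),(120,415),(181,415)]: print(ray(c,*w(*p),.063).round(4))
def P(c): 
    K=np.array([[c['fx'],0,c['cx']],[0,c['fy'],c['cy']],[0,0,1.]]); return K@np.hstack([cv2.Rodrigues(np.array(c['rvec'],float))[0],np.array(c['tvec']).reshape(3,1)])
def tri(*obs):
    A=[]
    for c,(u,v) in obs:
        M=P(c); A+= [u*M[2]-M[0],v*M[2]-M[1]]
    X=np.linalg.svd(np.array(A))[2][-1]; X=X[:3]/X[3]
    return X.round(4),[np.round(np.array(proj(c,X))-o,1) for c,o in obs]
tab=w(144,263)
print('tab',tri((c,tab),(s,(236,288.8))), tri((c,tab),(t,(344,146))),tri((s,(236,288.8)),(t,(344,146))))
for z in (.09,.1,.11): print(z,ray(c,*tab,z).round(4),proj(s,ray(c,*tab,z)),proj(t,ray(c,*tab,z)))
print('bar +y end top', [ray(c,*w(419,252),z).round(4) for z in (.096,.09)])
sc=cv2.imread('pics/scene0.png')[270:370,180:280]; tc=cv2.imread('pics/top0.png')[90:190,320:400]
cv2.imwrite('pics/c2.png',np.hstack([cv2.resize(sc,(440,440),interpolation=cv2.INTER_NEAREST),cv2.resize(tc,(352,440),interpolation=cv2.INTER_NEAREST)]))
E
```

```text
lid corners
[ 0.5753 -0.1692  0.057 ]
[ 0.6843 -0.1806  0.057 ]
[ 0.5597 -0.3173  0.057 ]
[ 0.6693 -0.3289  0.057 ]
plate@.055
[ 0.5231 -0.1969  0.055 ]
[ 0.5132 -0.2766  0.055 ]
shaft ends
[ 0.5382 -0.1961  0.063 ]
[ 0.5572 -0.1979  0.063 ]
[ 0.5303 -0.2652  0.063 ]
[ 0.5502 -0.2671  0.063 ]
tab (array([ 0.547 , -0.2034,  0.0989]), [array([ 0.4, -0.6]), array([-0.1, -0.1])]) (array([ 0.5454, -0.2055,  0.0902]), [array([-0.5, -0.8]), array([ 0.2, -0.1])]) (array([ 0.5444, -0.2034,  0.0953]), [array([-0.5,  0. ]), array([-0.4, -0.2])])
0.09 [ 0.5458 -0.2066  0.09  ] [234.41156370932794, 291.36228567240295] [344.63319892503, 145.77834275151025]
0.1 [ 0.5466 -0.2038  0.1   ] [235.60335481147814, 288.3410191902744] [343.98939059465306, 144.37700862426124]
0.11 [ 0.5473 -0.2009  0.11  ] [236.81134447006227, 285.27868833409195] [343.33419440604325, 142.95088731482605]
bar +y end top [array([ 0.6254, -0.2092,  0.096 ]), array([ 0.6264, -0.211 ,  0.09  ])]
```

View pics/c2.png

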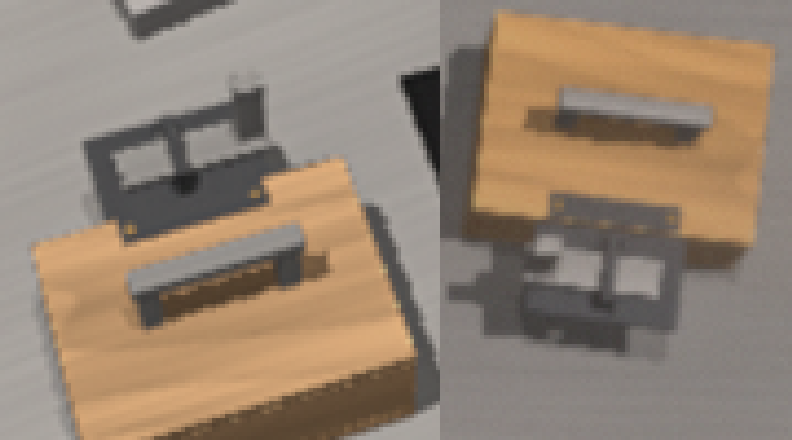

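```bash
cat >> h.py <<'E'
def P(c): 
    K=np.array([[c['fx'],0,c['cx']],[0,c['fy'],c['cy']],[0,0,1.]]); return K@np.hstack([cv2.Rodrigues(np.array(c['rvec'],float))[0],np.array(c['tvec']).reshape(3,1)])
def tri(*obs):
    A=[]
    for c,(u,v) in obs:
        M=P(c); A+= [u*M[2]-M[0],v*M[2]-M[1]]
    X=np.linalg.svd(np.array(A))[2][-1]; X=X[:3]/X[3]
    return X.round(4),[np.round(np.array(proj(c,X))-o,1) for c,o in obs]
E
python3 - <<'E'
from h import *
c=load('w1'); s=load('scene0'); t=load('top0')
w=lambda x,y:(235+x/4-.375,145+y/4-.375)
q=lambda x,y:(180+x/4.4-.4,270+y/4.4-.4)
r=lambda x,y:(320+(x-440)/4.4-.4,90+y/4.4-.4)
print(tri((c,w(254,250)),(s,q(256,193)),(t,r(558,205))),tri((c,w(248,424)),(s,q(129,231)),(t,r(672,217))))
print(tri((c,w(144,263)),(s,q(246,80)),(t,r(542,243))))
print('lid corner',tri((c,w(582,113)),(s,q(415,355)),(t,r(496,12))))
to([.5465,-.2035,.20],-.1045)
E
```

```text
(array([ 0.5775, -0.2146,  0.0569]), [array([-1.2, -0.2]), array([-0.4,  0.1]), array([-0.3, -0.3])]) (array([ 0.5716, -0.2751,  0.057 ]), [array([-0.2,  0.1]), array([-0.3,  0. ]), array([-0.2, -0.1])])
(array([ 0.5455, -0.2025,  0.0998]), [array([-1. , -1.1]), array([0.5, 0. ]), array([0.6, 0. ])])
lid corner (array([ 0.6835, -0.1815,  0.0545]), [array([-1.3,  0.4]), array([-0.2,  0. ]), array([-0.2, -0.3])])
delta tool mm [ 50.3 -15.3  16.5] ee [ 0.5633 -0.1885  0.2503] yaxis ang -0.0975 xaxis [-2.e-04  1.e-04 -1.e+00] q6 -0.287 t 3.15 F [ 0.3  0.7 -0.9]
 turn rotvec tool [ 0.007  -0.0001  0.0002]
 turn rotvec tool [-3.1346e+00 -3.0000e-04 -1.0000e-04]
```

Call:
play_rows --deltas '[[[0, -15, 16, 0.007, 0, 0, 40], [25, 0, 0, 0, 0, 0, 40], [35, 0, 0, 0, 0, 0, 40], [35, 0, 0, 0, 0, 0, 40], [25, 0, 0, 0, 0, 0, 40], [15, 0, 0, 0, 0, 0, 40], [0, 0, 0, 0, 0, 0, 40], [0, 0, 0, 0, 0, 0, 40]]]'

```text
time_s: 3.95
ee_pos: [0.5471, -0.2031, 0.1161]
eef_rot: [1.22, 1.57, -0.457]
force: [-0.7, -0.3, 0.3]
grip_width: 0.0397
```

```bash
python3 - <<'E'
from h import *
shot('wrist','w2');to([.5465,-.2035,.069],-.1045)
a=cv2.imread('pics/w2.png'); cv2.imwrite('pics/c3.png',cv2.resize(a[120:370,140:460],(768,600),interpolation=cv2.INTER_CUBIC))
E
```

```text
delta tool mm [47.6 -0.8  0.4] ee [ 0.5473 -0.2031  0.1166] yaxis ang -0.1069 xaxis [ 1.3e-03 -6.0e-04 -1.0e+00] q6 -0.311 t 4.0 F [ 0.1  0.1 -0.5]
 turn rotvec tool [-0.0024  0.0005 -0.0014]
 turn rotvec tool [ 3.1392e+00 -2.2000e-03 -7.0000e-04]
```

View pics/c3.png

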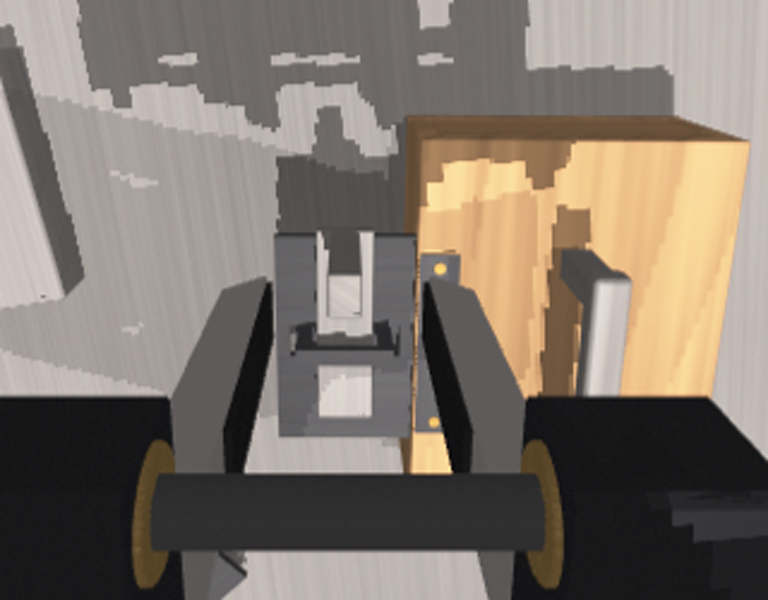

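```bash
python3 - <<'E'
from h import *
c=load('w2'); k=2.4
f=lambda x,y:(140+x/k-.3,120+y/k-.3)
for z in (.096,.1,.104): print(z,ray(c,*f(345.5,297),z).round(4))
print(tri((c,f(345.5,297)),(load('scene0'),(235.5,287.8)),(load('w1'),(270.6,210.4))))
print('tab width px->m',[np.linalg.norm(ray(c,*f(329,300),z)-ray(c,*f(362,300),z)).round(4) for z in (.1,)], [np.linalg.norm(ray(c,*f(345,275),z)-ray(c,*f(345,319),z)).round(4) for z in (.1,)])
print('handle',ray(c,*f(611,283),.096).round(4))
E
```

```text
0.096 [ 0.5468 -0.2066  0.096 ]
0.1 [ 0.547 -0.205  0.1  ]
0.104 [ 0.5472 -0.2033  0.104 ]
(array([ 0.5468, -0.2038,  0.1021]), [array([-0.5, -0.3]), array([0.1, 0. ]), array([0.1, 0.5])])
tab width px->m [np.float64(0.0096)] [np.float64(0.0137)]
handle [ 0.6251 -0.2105  0.096 ]
```

Call:
play_rows --deltas '[[[15, 0, 1, 0, 0, 0, 40], [15, 0, 0, 0, 0, 0, 40], [12, 0, 0, 0, 0, 0, 40], [5, 0, 0, 0, 0, 0, 40], [0, 0, 0, 0, 0, 0, 40], [0, 0, 0, 0, 0, 0, 8], [0, 0, 0, 0, 0, 0, 8], [0, 0, 0, 0, 0, 0, 5], [0, 0, 0, 0, 0, 0, 5], [0, 0, 0, 0, 0, 0, 5]]]' --grip_force 20

```text
time_s: 5.0
ee_pos: [0.5468, -0.204, 0.0688]
eef_rot: [1.201, 1.57, -0.478]
force: [0.1, 0.8, 2.1]
grip_width: 0.01
```

```bash
python3 - <<'E'
from h import *
shot('wrist','w3');to([.5465,-.2035,.069],-.1045)
a=cv2.imread('pics/w3.png'); cv2.imwrite('pics/c4.png',cv2.resize(a[120:370,140:460],(768,600),interpolation=cv2.INTER_CUBIC))
E
```

```text
delta tool mm [-0.3 -0.4 -0.5] ee [ 0.5468 -0.204   0.0687] yaxis ang -0.108 xaxis [ 3.e-04 -2.e-04 -1.e+00] q6 -0.312 t 5.05 F [-0.2  1.9  1.3]
 turn rotvec tool [-0.0035  0.0001 -0.0003]
 turn rotvec tool [ 3.1381e+00 -5.0000e-04 -2.0000e-04]
```

View pics/c4.png

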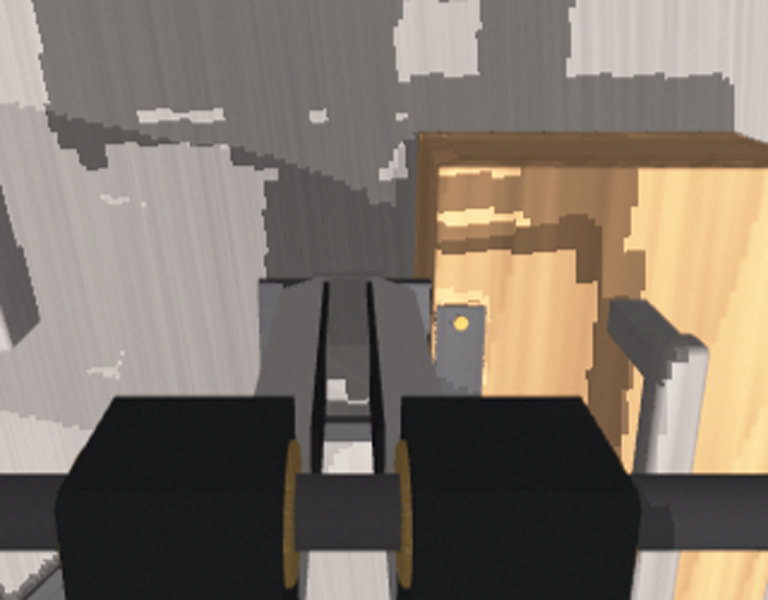

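Tab gripped (10 mm opening, the tab's thickness). Pulling level along tool −z.

Call:
play_rows --deltas '[[[0, 0, -6, 0, 0, 0, 5], [0, 0, -10, 0, 0, 0, 5], [0, 0, -10, 0, 0, 0, 5], [0, 0, -10, 0, 0, 0, 5], [0, 0, -10, 0, 0, 0, 5], [0, 0, -6, 0, 0, 0, 5], [0, 0, 0, 0, 0, 0, 5], [0, 0, 0, 0, 0, 0, 5]]]' --grip_force 35

```text
time_s: 5.85
ee_pos: [0.5525, -0.1516, 0.0686]
eef_rot: [2.848, 1.57, 1.169]
force: [0.3, 3.1, 5.9]
grip_width: 0.0098
```

```bash
python3 - <<'E'
from h import *
c=shot('scene','s4');c=shot('wrist','w4');to([.5465,-.2035,.069],-.1045)
a=cv2.imread('pics/w4.png')[120:370,140:460];b=cv2.imread('pics/s4.png')[230:400,150:320]; cv2.imwrite('pics/c5.png',np.hstack([cv2.resize(a,(448,350)),cv2.resize(b,(350,350),interpolation=cv2.INTER_CUBIC)]))
E
```

```text
delta tool mm [-0.4 -0.4 52. ] ee [ 0.5525 -0.1519  0.0686] yaxis ang -0.108 xaxis [ 4.e-04  8.e-04 -1.e+00] q6 -0.225 t 5.95 F [0.7 2.8 4.2]
 turn rotvec tool [-0.0035 -0.0008 -0.0003]
 turn rotvec tool [ 3.1381e+00 -5.0000e-04  1.2000e-03]
```

View pics/c5.png

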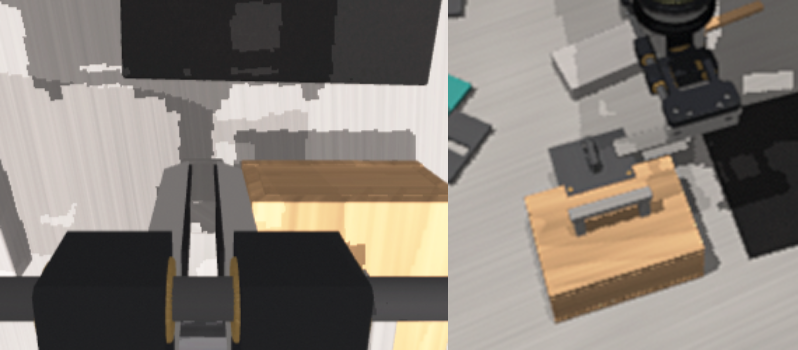

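Call:
play_rows --deltas '[[[-10, 0, 0, 0, 0, 0, 5], [-25, 0, 0, 0, 0, 0, 5], [-25, 0, 0, 0, 0, 0, 5], [-10, -8, -15, 0, 0, 0, 5], [0, -16, -30, 0, 0, 0, 5], [0, -16, -30, 0, 0, 0, 5], [0, -16, -30, 0, 0, 0, 5], [0, -16, -30, 0, 0, 0, 5], [0, -16, -30, 0, 0, 0, 5], [0, -16, -30, 0, 0, 0, 5]]]'

```text
time_s: 6.95
ee_pos: [0.4691, 0.0538, 0.1388]
eef_rot: [-2.029, 1.57, 2.574]
force: [1.5, -0.0, -1.3]
grip_width: 0.0097
```

Call:
play_rows --deltas '[[[0, -16, -30, 0, 0, 0, 5], [0, -16, -30, 0, 0, 0, 5], [0, -16, -30, 0, 0, 0, 5], [0, -16, -30, 0, 0, 0, 5], [0, -16, -30, 0, 0, 0, 5], [0, -8, -15, 0, 0, 0, 5], [0, 0, 0, -0.09, 0, 0, 5], [0, 0, 0, -0.09, 0, 0, 5], [0, 0, 0, 0, 0, 0, 5], [0, 0, 0, 0, 0, 0, 5]]]'

```text
time_s: 7.95
ee_pos: [0.4003, 0.2262, 0.1386]
eef_rot: [-1.766, 1.571, 3.016]
force: [-0.2, -0.3, -0.9]
grip_width: 0.0096
```

```bash
python3 - <<'E'
from h import *
c=shot('scene','s5');c=shot('wrist','w5');to([.400,.227,.020],.072)
a=cv2.imread('pics/w5.png');b=cv2.imread('pics/s5.png'); cv2.imwrite('pics/c6.png',np.hstack([cv2.resize(a,(400,300)),cv2.resize(b[100:300,270:450],(360,300),interpolation=cv2.INTER_CUBIC)]))
E
```

```text
delta tool mm [118.5  -0.2  -0.9] ee [0.4003 0.2262 0.1385] yaxis ang 0.0695 xaxis [-1.e-04  0.e+00 -1.e+00] q6 0.365 t 8.05 F [-0.9  0.1 -0.4]
 turn rotvec tool [-0.0025 -0.      0.0001]
 turn rotvec tool [3.1391e+00 2.0000e-04 0.0000e+00]
```

View pics/c6.png

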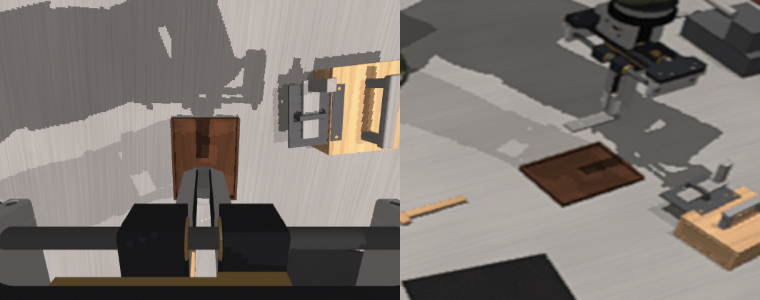

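```bash
python3 - <<'E'
from h import *
c=load('w5')
for p in [(239.5,164),(336,164)]: print(ray(c,*p,.012).round(4))
ce=np.array([.402,.198]);y=.072;R=np.array([[np.cos(y),-np.sin(y)],[np.sin(y),np.cos(y)]])
for q in [(-.05,.065),(.05,.065)]: print('pred',(ce+R@q).round(4))
t=load('top0');M=(t['img'].max(2)<60).astype(np.uint8)
n,l,st,cc=cv2.connectedComponentsWithStats(M); k=l[128,270];print(st[k])
cs,_=cv2.findContours((l==k).astype(np.uint8),0,1)
rr=cv2.minAreaRect(np.array([ray(t,u,v,.004)[:2] for u,v in cs[0][:,0].astype(float)],np.float32));print(rr)
E
```

```text
[0.3528 0.2619 0.012 ]
[0.4505 0.2688 0.012 ]
pred [0.3475 0.2592]
pred [0.4472 0.2664]
[ 228   89   82   79 5065]
((0.6081781387329102, -0.032126910984516144), (0.17683842778205872, 0.17687441408634186), 82.4316177368164)
```

Call:
play_rows --deltas '[[[20, 3, -3, 0, 0, 0, 5], [25, 0, 0, 0, 0, 0, 5], [25, 0, 0, 0, 0, 0, 5], [20, 0, 0, 0, 0, 0, 5], [15, 0, 0, 0, 0, 0, 5], [10, 0, 0, 0, 0, 0, 5], [3, 0, 0, 0, 0, 0, 5], [0, 0, 0, 0, 0, 0, 5]]]'

```text
time_s: 8.85
ee_pos: [0.4031, 0.2295, 0.0205]
eef_rot: [-1.288, 1.571, -2.788]
force: [-0.4, -0.1, 0.2]
grip_width: 0.0094
```

Call:
play_rows --deltas '[[[1, 0, 0, 0, 0, 0, 5], [0, 0, 0, 0, 0, 0, 5]]]'

```text
time_s: 9.05
ee_pos: [0.4033, 0.2297, 0.02]
eef_rot: [1.916, 1.57, 0.417]
force: [0.7, -0.1, -1.1]
grip_width: 0.01
```

```bash
python3 - <<'E'
from h import *
c=shot('scene','s6');c=shot('wrist','w6');to([.403,.229,.018],.072)
a=cv2.imread('pics/w6.png');b=cv2.imread('pics/s6.png'); cv2.imwrite('pics/c7.png',np.hstack([cv2.resize(a,(400,300)),cv2.resize(b[150:270,310:418],(360,400),interpolation=cv2.INTER_CUBIC)[:300]]))
E
```

```text
delta tool mm [ 1.9 -0.3  0.6] ee [0.4032 0.2296 0.0199] yaxis ang 0.0719 xaxis [ 7.e-04  3.e-04 -1.e+00] q6 0.367 t 9.15 F [ 0.1  0.3 -1.3]
 turn rotvec tool [-0.0001 -0.0003 -0.0007]
 turn rotvec tool [ 3.1415e+00 -1.1000e-03  4.0000e-04]
```

View pics/c7.png

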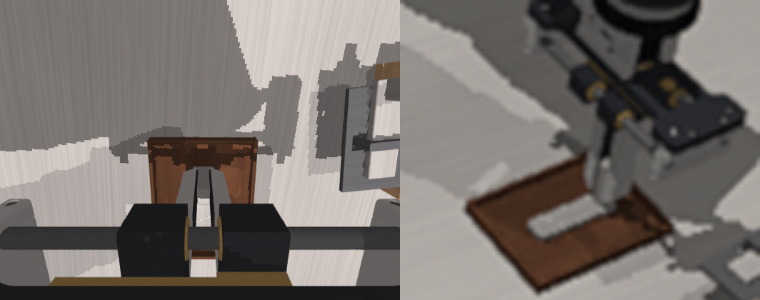

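Call:
play_rows --deltas '[[[1, 0, 0, 0, 0, 0, 5], [1, 0, 0, 0, 0, 0, 5], [0, 0, 0, 0, 0, 0, 5]]]'

```text
time_s: 9.45
ee_pos: [0.4033, 0.2297, 0.0186]
eef_rot: [1.948, 1.57, 0.45]
force: [-6.7, -2.7, 21.2]
grip_width: 0.0096
```

Call:
play_rows --deltas '[[[1, 0, 0, 0, 0, 0, 5], [0, 0, 0, 0, 0, 0, 5]]]'

```text
time_s: 9.65
ee_pos: [0.4033, 0.2298, 0.0185]
eef_rot: [2.045, 1.57, 0.546]
force: [-12.9, -3.2, 36.1]
grip_width: 0.0101
```

Call:
play_rows --deltas '[[[-2, 0, 0, 0, 0, 0, 5], [0, 0, 0, 0, 0, 0, 20], [0, 0, 0, 0, 0, 0, 40], [0, 0, 0, 0, 0, 0, 40], [-10, 0, 0, 0, 0, 0, 40], [-30, 0, 0, 0, 0, 0, 40], [-40, 0, 0, 0, 0, 0, 40], [-40, 0, 0, 0, 0, 0, 40], [0, 0, 0, 0, 0, 0, 40]]]'

```text
time_s: 10.55
ee_pos: [0.405, 0.2305, 0.1438]
eef_rot: [1.939, 1.562, 0.44]
force: [-0.6, -1.4, -0.7]
grip_width: 0.0398
```

```bash
python3 - <<'E'
from h import *
c=shot('scene','s7');c=shot('wrist','w7');to([.617,-.25,.180],-.1045)
a=cv2.imread('pics/w7.png');b=cv2.imread('pics/s7.png'); cv2.imwrite('pics/c8.png',np.hstack([cv2.resize(a,(400,300)),cv2.resize(b[150:270,310:418],(360,400),interpolation=cv2.INTER_CUBIC)[:300]]))
s=load('scene0');t=load('top0');w1=load('w1')
E
```

```text
delta tool mm [-40.8 178.8 493.7] ee [0.4032 0.2296 0.1392] yaxis ang 0.072 xaxis [ 1.6e-03  7.0e-04 -1.0e+00] q6 0.367 t 10.65 F [ 0.4 -0.2 -1.6]
 turn rotvec tool [ 0.1765 -0.0007 -0.0016]
 turn rotvec tool [-2.9651e+00  2.3000e-03 -1.1000e-03]
```

View pics/c8.png

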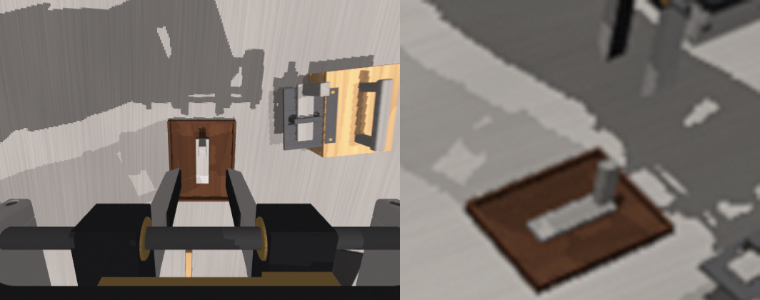

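Call:
play_rows --deltas '[[[-10, 7, 20, 0, 0, 0, 40], [-10, 14, 38, 0, 0, 0, 40], [-10, 14, 38, 0, 0, 0, 40], [0, 14, 38, 0, 0, 0, 40], [0, 14, 38, 0, 0, 0, 40], [0, 14, 38, 0, 0, 0, 40], [0, 14, 38, 0, 0, 0, 40], [0, 14, 38, 0, 0, 0, 40], [0, 14, 38, 0, 0, 0, 40], [0, 14, 38, 0, 0, 0, 40]]]'

```text
time_s: 11.65
ee_pos: [0.5616, -0.1235, 0.1668]
eef_rot: [-1.932, 1.568, 2.853]
force: [-0.5, -0.1, 0.2]
grip_width: 0.0401
```

Call:
play_rows --deltas '[[[0, 14, 38, 0, 0, 0, 40], [0, 14, 38, 0, 0, 0, 40], [0, 14, 38, 0, 0, 0, 40], [0, 7, 18, 0, 0, 0, 40], [0, 0, 0, 0.088, 0, 0, 40], [0, 0, 0, 0.088, 0, 0, 40], [0, 0, 0, 0, 0, 0, 40], [0, 0, 0, 0, 0, 0, 40]]]'

```text
time_s: 12.45
ee_pos: [0.6198, -0.2499, 0.1673]
eef_rot: [-1.899, 1.569, 2.712]
force: [-0.0, 0.2, 0.5]
grip_width: 0.0402
```

```bash
python3 - <<'E'
from h import *
c=shot('wrist','w8');to([.621,-.25,.071],-.1045)
a=cv2.imread('pics/w8.png');cv2.imwrite('pics/c9.png',cv2.resize(a[120:370,140:460],(768,600),interpolation=cv2.INTER_CUBIC))
E
```

```text
delta tool mm [96.6  1.3  0. ] ee [ 0.6199 -0.2499  0.1676] yaxis ang -0.1014 xaxis [-1.2e-03  5.0e-04 -1.0e+00] q6 -0.337 t 12.5 F [-0.   0.1 -1. ]
 turn rotvec tool [ 0.0031 -0.0004  0.0012]
 turn rotvec tool [-3.1385e+00 -1.9000e-03 -6.0000e-04]
```

View pics/c9.png

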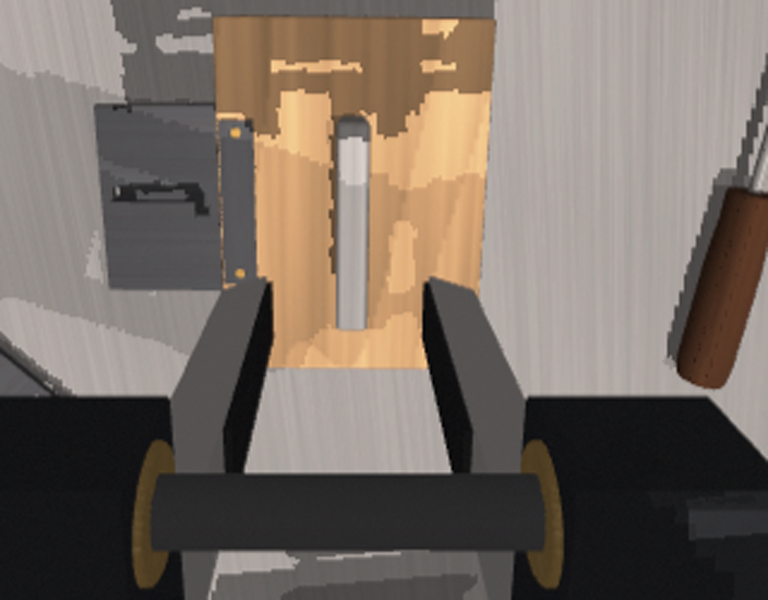

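```bash
python3 - <<'E'
from h import *
c=load('w8');k=2.4
f=lambda x,y:(140+x/k-.3,120+y/k-.3)
A,B=ray(c,*f(354,137),.096),ray(c,*f(352,329),.096);print(A,B,(A+B)/2,A-B)
E
```

```text
[ 0.62616751 -0.21474845  0.096     ] [ 0.61823815 -0.28750266  0.096     ] [ 0.62220283 -0.25112555  0.096     ] [0.00792936 0.07275421 0.        ]
```

Call:
play_rows --deltas '[[[15, 2, 1, 0.003, 0, 0, 40], [25, 0, 0, 0, 0, 0, 40], [25, 0, 0, 0, 0, 0, 40], [20, 0, 0, 0, 0, 0, 40], [10, 0, 0, 0, 0, 0, 40], [0, 0, 0, 0, 0, 0, 40], [0, 0, 0, 0, 0, 0, 10], [0, 0, 0, 0, 0, 0, 6], [0, 0, 0, 0, 0, 0, 6], [0, 0, 0, 0, 0, 0, 6]]]' --grip_force 25

```text
time_s: 13.5
ee_pos: [0.6221, -0.2514, 0.0741]
eef_rot: [1.084, 1.57, -0.594]
force: [2.2, 0.2, 5.2]
grip_width: 0.0117
```

Call:
play_rows --deltas '[[[-2, 0, 0, 0, 0, 0, 6], [-4, 0, 0, 0, 0, 0, 6], [-4, 0, 0, 0, 0, 0, 6], [-5, 0, 0, 0, 0, 0, 6], [-5, 0, 0, 0, 0, 0, 6], [0, 0, 0, 0, 0, 0, 6]]]' --grip_force 45

```text
time_s: 14.1
ee_pos: [0.6223, -0.2514, 0.0945]
eef_rot: [1.249, 1.569, -0.428]
force: [-0.7, 0.0, -3.6]
grip_width: 0.0118
```

```bash
python3 - <<'E'
from h import *
c=shot('scene','s9');to([.608,-.032,.2],-.1045)
b=cv2.imread('pics/s9.png'); cv2.imwrite('pics/c10.png',cv2.resize(b[200:400,150:410],(650,500),interpolation=cv2.INTER_CUBIC))
E
```

```text
delta tool mm [-106.1  -37.4 -216.6] ee [ 0.6222 -0.2514  0.094 ] yaxis ang -0.107 xaxis [ 7.e-04 -4.e-04 -1.e+00] q6 -0.332 t 14.15 F [ 0.  -0.4 -2.5]
 turn rotvec tool [-0.0025  0.0003 -0.0008]
 turn rotvec tool [ 3.1391e+00 -1.2000e-03 -4.0000e-04]
```

View pics/c10.png

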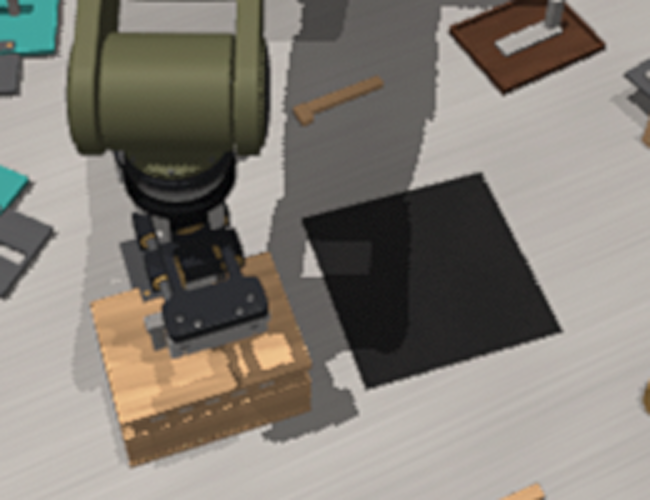

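Call:
play_rows --deltas '[[[-10, 0, 0, 0, 0, 0, 6], [-20, 0, 0, 0, 0, 0, 6], [-20, 0, 0, 0, 0, 0, 6], [-15, 0, 0, 0, 0, 0, 6], [0, -2, -10, 0, 0, 0, 6], [0, -4, -25, 0, 0, 0, 6], [0, -5, -30, 0, 0, 0, 6], [0, -5, -30, 0, 0, 0, 6], [0, -5, -30, 0, 0, 0, 6], [0, -5, -30, 0, 0, 0, 6]]]'

```text
time_s: 15.15
ee_pos: [0.6119, -0.0924, 0.1574]
eef_rot: [-1.725, 1.569, 2.88]
force: [0.5, -0.3, -3.9]
grip_width: 0.0116
```

Call:
play_rows --deltas '[[[0, -5, -30, 0, 0, 0, 6], [0, -4, -22, 0, 0, 0, 6], [0, -1, -10, 0, 0, 0, 6], [10, 0, 0, 0, 0, 0, 6], [25, 0, 0, 0, 0, 0, 6], [25, 0, 0, 0, 0, 0, 6], [25, 0, 0, 0, 0, 0, 6], [15, 0, 0, 0, 0, 0, 6], [10, 0, 0, 0, 0, 0, 6], [0, 0, 0, 0, 0, 0, 6]]]'

```text
time_s: 16.15
ee_pos: [0.6089, -0.0321, 0.0472]
eef_rot: [-1.547, 1.569, 3.057]
force: [-0.2, -0.2, -3.3]
grip_width: 0.0117
```

```bash
python3 - <<'E'
from h import *
c=shot('scene','s10');to([.610,-.031,.034],-.1045)
b=cv2.imread('pics/s10.png'); cv2.imwrite('pics/c11.png',cv2.resize(b[200:400,150:410],(650,500),interpolation=cv2.INTER_CUBIC))
E
```

```text
delta tool mm [14.4  0.4 -1.1] ee [ 0.6094 -0.032   0.0484] yaxis ang -0.1073 xaxis [-2.e-04 -0.e+00 -1.e+00] q6 -0.005 t 16.2 F [ 0.3  0.4 -2.2]
 turn rotvec tool [-0.0028  0.      0.0002]
 turn rotvec tool [ 3.1388e+00  3.0000e-04 -1.0000e-04]
```

View pics/c11.png

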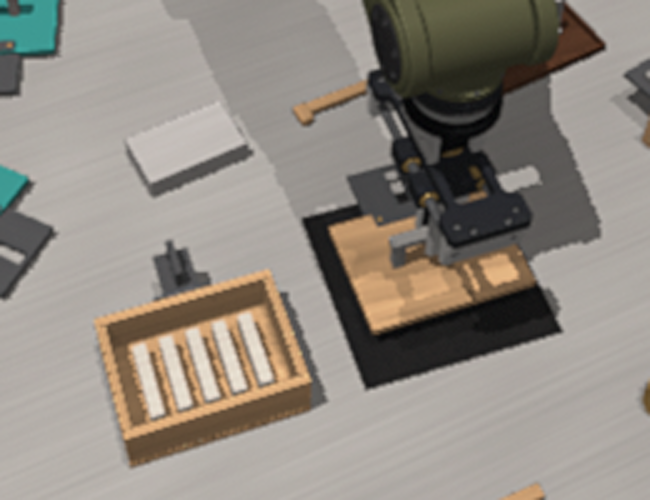

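Lid is off and level over the mat, box open. Creeping down.

Call:
play_rows --deltas '[[[4, 0, 0, 0, 0, 0, 6], [4, 0, 0, 0, 0, 0, 6], [3, 0, 0, 0, 0, 0, 6], [0, 0, 0, 0, 0, 0, 6]]]'

```text
time_s: 16.6
ee_pos: [0.6092, -0.0317, 0.0371]
eef_rot: [-1.451, 1.57, -3.128]
force: [0.4, 0.3, -3.8]
grip_width: 0.0115
```

Call:
play_rows --deltas '[[[1, 0, 0, 0, 0, 0, 6], [1, 0, 0, 0, 0, 0, 6], [0, 0, 0, 0, 0, 0, 6]]]'

```text
time_s: 16.9
ee_pos: [0.6093, -0.0317, 0.0354]
eef_rot: [-1.53, 1.571, 3.076]
force: [-0.5, -0.5, -2.8]
grip_width: 0.0113
```

Call:
play_rows --deltas '[[[1, 0, 0, 0, 0, 0, 6], [0.5, 0, 0, 0, 0, 0, 6], [0, 0, 0, 0, 0, 0, 6]]]'

```text
time_s: 17.2
ee_pos: [0.6095, -0.0317, 0.0341]
eef_rot: [1.546, 1.57, -0.131]
force: [0.0, -0.6, -1.5]
grip_width: 0.0119
```

Call:
play_rows --deltas '[[[0.5, 0, 0, 0, 0, 0, 6], [0.5, 0, 0, 0, 0, 0, 6], [0, 0, 0, 0, 0, 0, 6]]]'

```text
time_s: 17.5
ee_pos: [0.6095, -0.0317, 0.0341]
eef_rot: [1.479, 1.57, -0.198]
force: [-5.6, -0.1, 9.5]
grip_width: 0.0116
```

Contact (+9.5 N). Releasing and rising.

Call:
play_rows --deltas '[[[-0.5, 0, 0, 0, 0, 0, 12], [0, 0, 0, 0, 0, 0, 25], [0, 0, 0, 0, 0, 0, 40], [0, 0, 0, 0, 0, 0, 40], [-10, 0, 0, 0, 0, 0, 40], [-30, 0, 0, 0, 0, 0, 40], [-40, 0, 0, 0, 0, 0, 40], [-40, 0, 0, 0, 0, 0, 40], [-30, 0, 0, 0, 0, 0, 40], [0, 0, 0, 0, 0, 0, 40]]]'

```text
time_s: 18.5
ee_pos: [0.6109, -0.0318, 0.189]
eef_rot: [1.569, 1.563, -0.109]
force: [0.3, 0.7, -0.5]
grip_width: 0.04
```

```bash
python3 - <<'E'
from h import *
c=shot('wrist','w11');shot('scene','s11');to([.610,-.031,.034],-.1045)
a=cv2.imread('pics/w11.png');b=cv2.imread('pics/s11.png'); cv2.imwrite('pics/c12.png',np.hstack([cv2.resize(a,(400,300)),cv2.resize(b[130:380,150:460],(372,300),interpolation=cv2.INTER_CUBIC)]))
cv2.imwrite('pics/c13.png',cv2.resize(a[60:310,120:440],(768,600)))
E
```

```text
delta tool mm [150.    0.4  -0.8] ee [ 0.6094 -0.0317  0.184 ] yaxis ang -0.107 xaxis [ 1.1e-03 -1.0e-04 -1.0e+00] q6 -0.005 t 18.6 F [ 0.4  0.7 -1. ]
 turn rotvec tool [-0.0025  0.     -0.0011]
 turn rotvec tool [ 3.139e+00 -1.700e-03 -0.000e+00]
```

View pics/c12.png

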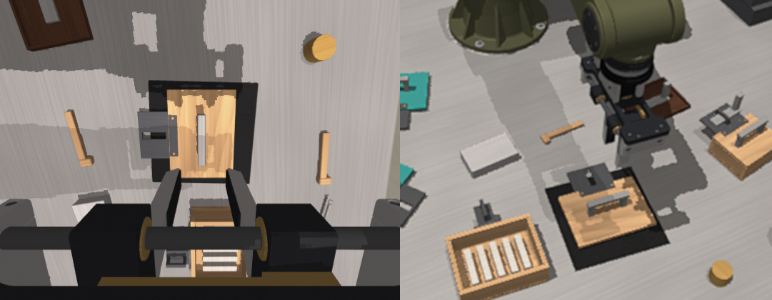

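View pics/c13.png

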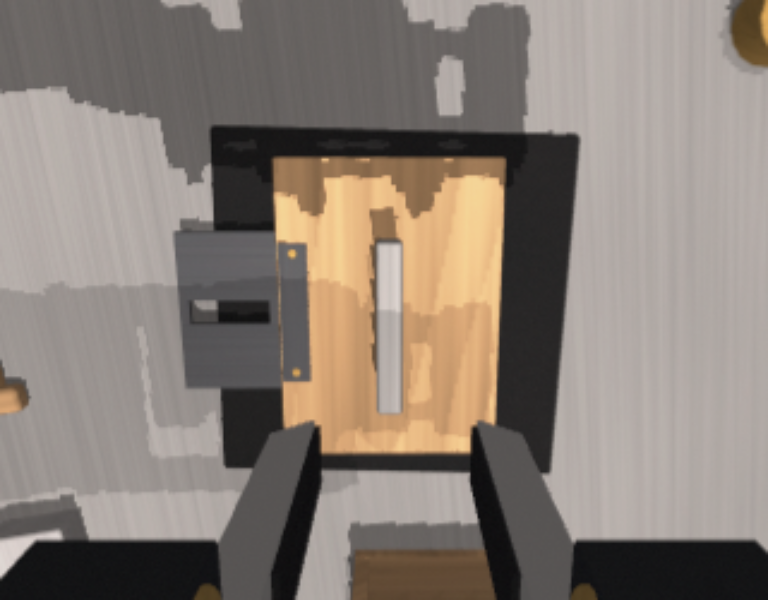

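```bash
python3 - <<'E'
from h import *
c=load('w11');f=lambda x,y:(120+x/2.4-.3,60+y/2.4-.3)
print(np.mean([ray(c,*f(*p),.004) for p in [(212,127),(578,136),(550,471),(225,467)]],0), ray(c,*f(390,327),.056))
s=shot('scene','s12')['img'][180:240,315:405]; cv2.imwrite('pics/c14.png',cv2.resize(cv2.cvtColor(s,4),(540,360)))
E
```

```text
[ 0.61103532 -0.03149223  0.004     ] [ 0.61065823 -0.02751176  0.056     ]
```

View pics/c14.png

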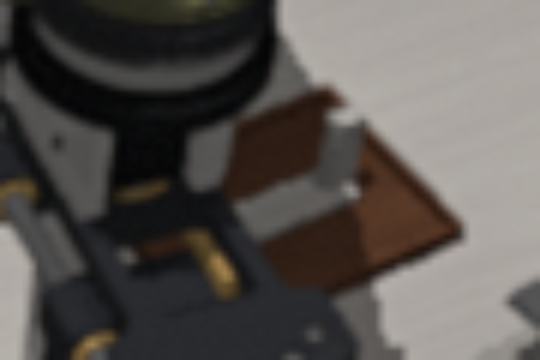

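The handle is 4 mm from the mat's centre, and the pin stands upright in the tray. Handing in.

```bash
python3 -c "
from station import hand_in; print(hand_in())"
```

```text
the job is handed in; nothing more can be done
None
```

I opened the larger beech box and handed the job in at about 19 s of the 61 s allowed. `hand_in()` gave no verdict.

**Pin:** I pulled it about 52 mm level out of the staple. It now lies in the dark tray with the shaft flat and the tab upright. While lowering it I pressed a little far, and the wrist force reached 36 N up before I backed off; the wrist limit is 120 N.

**Lid:** I lifted it off by its handle and laid it handle up on the mat. It touched down at 9.5 N.

**Last checks:**
- The handle's centre measured about 4 mm from the mat's centre, against 60 mm allowed.
- In the last pictures the lid lay flat on the mat, and the pin was inside the tray's outline with the tab upright.
- The gripper was open, with its fingertips at about 0.18 m, touching nothing.

**Disagreement:** The top and wrist views put the tray 3–5 mm apart in x and 2–3 mm apart in y. I aimed for the point between them, well within tolerance.

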